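# Dips for four waiting orders

## Robot

A 7-joint arm with a two-finger parallel gripper is mounted at the origin on the work surface. World frame = base frame: x ahead of the robot, y to its left, z up, the work surface at z = 0. Lengths are in m, angles in rad, forces in N, time in s.
With the tool pointing down it reaches from about 0.35 to 0.9 m from the base axis. Payload 8.1 kg.
Tool frame: the origin (TCP) lies on the centre line of the jaws, within the pads' length; the fingertips stand arm.tips_ahead ahead of it and the grasp point (between the pads) lies 8 mm behind it (arm.tips_ahead is the distance from the TCP to the fingertips, in m); z points along the fingers, y is the direction in which the jaws open and shut (so a half turn about z gives the same grasp; the last joint's range is limited). The gripper opens to 92 mm and grips with 3 to 60 N. Pads are 19 mm wide; open, the fingers measure 130 mm over their backs; the gripper's body (75 mm by 190 mm) begins 47 mm behind the grasp point.
Start: joints at [-1.434, 0.434, 0.025, 1.573, -0.012, 1.134, -0.075], TCP at [0.148, 0.607, 0.238] pointing down, gripper open.
Joint ranges: [-2.62, 2.62], [-0.44, 2.09], [-1.27, 1.32], [0.08, 2.57], [-1.32, 4.46], [0.12, 2], [-2.74, 2.74]. Speed limits (rad/s): [2.22, 2.22, 3.01, 3.01, 3.14, 3.14, 3.14].

## Interface

Orientations are given as a rotation vector (axis times angle).
In Python, from cell import arm gives the robot as it stands. The module is installed in compiled form; this text tells all that it offers.
- The arm moves only by the tool jog_arm, never from a script. Its argument "moves" is a list of rows, each an object with "twist": the turn, a rotation vector about the tool's x, y, z in units of 10 degrees (1.0 is 10 degrees), a list of three; "xyz": the shift along the tool's x, y, z in units of 60 mm (1.0 is 60 mm), a list of three; "grip": the closure, from -1 (fully open) to 1 (shut). A call has 1 to 5 rows; each row is the pose to reach, as a shift and turn from the pose commanded when the call began, along the tool's axes at that moment; what a row does not reach only later rows make up. A row lasts 1/8 s, in which the tool goes at most 62.5 mm and 10.7 degrees, less where a joint would pass 70% of its speed; a pose out of reach is approached as far as the arm can. A call with a gripper value outside its range is refused whole. The fingers move at their own pace and stop on an object; "force" is the grip in N (left out, the last holds). Time passes only in rows, so rows that repeat a pose let the fingers close. It gives the time, the measured TCP pose, the force and the opening at its end, in the units of the state.
- arm.observe(): the state, without advancing time (a new reading comes with each control period).
- arm.get_image(name): name is "side" or "top"; returns the picture (384x512x3 uint8, blue, green, red); there is no depth.
- arm.camera_params(name): a dict with "mtx" (3x3 intrinsics, pixels), "T" (4x4, takes a point from camera to world coordinates). Camera axes: x right, y down, z forward; pixel columns grow to the right and rows downward; lengths in m; the calibration is good to about 2 mm. A picture is of the moment at which its call begins. camera_params takes no time and is no camera call.
- arm.sign_off(): hands the job in, once; it reports no verdict.
The state is a dict: "clock": time; "joints": joint angles; "dq": joint speeds; "joint_efforts": joint torques, N m; "position": TCP position; "ee_rot": TCP orientation; "force": force on the tool from outside, world axes, zero at the start; "ft_torque": the same for the moment, N m; "width": opening from 0.0 (shut) to 1.0 (fully open).
Only numpy, scipy, OpenCV 4.12 (cv2) and the standard library are available. Lean on these libraries where they do the work, as an engineer would, in place of code of your own. Each camera call takes 0.05 s, during which the arm holds its last target. There are 200 camera calls.

## Task

Four orders are waiting on their serving boards; take the two stacks of dip pots apart and give each order its dip: the red-lidded pot to the potato wedges, the white one to the corn cobs, the yellow one to the sausages and the green one to the falafel. Stand each pot upright and flat on the floor of the round hollow of its board, and let go of it. Do not drop a pot or tip it over on the way, and leave the sauce bottle and the salt shaker where they stand.

Things in the scene. Friction and masses are not known exactly. Their poses are not given: they have to be found in the camera images.
- pot_red: Large lidded dip pot: a plain upright cylinder, 64 mm in diameter all the way up and 46 mm high, slate-grey body, flat red lid (top 12 mm, fixed on, does not come off). It starts on the table with one of the small pots standing on its lid. About 0.2 kg. Origin: centre of its underside; z up along its axis.
- pot_white: Large lidded dip pot: a plain upright cylinder, 64 mm in diameter all the way up and 46 mm high, slate-grey body, flat white lid (top 12 mm, fixed on, does not come off). It starts on the table with one of the small pots standing on its lid. About 0.2 kg. Origin: centre of its underside; z up along its axis.
- pot_yellow: Small lidded dip pot: a plain upright cylinder, 46 mm in diameter all the way up and 42 mm high, slate-grey body, flat yellow lid (top 12 mm, fixed on, does not come off). It starts standing on the lid of one of the large pots. About 0.11 kg. Origin: centre of its underside; z up along its axis.
- pot_green: Small lidded dip pot: a plain upright cylinder, 46 mm in diameter all the way up and 42 mm high, slate-grey body, flat green lid (top 12 mm, fixed on, does not come off). It starts standing on the lid of one of the large pots. About 0.11 kg. Origin: centre of its underside; z up along its axis.
- board_wedges: Fixed wooden board, 220 x 112 mm, top 18 mm above the table, with a heap of potato wedges (yellow flesh, brown skin). Round hollow near one end: 81 mm wide, 6 mm deep, its dark floor 12 mm above the table. Origin: under the hollow's centre at table height; x runs along the board to the food (board x -55 to 165, y +-56 mm; food x 60 to 160 mm, at most 58 mm above the table), z up.
- board_corn: Fixed wooden board, 220 x 112 mm, top 18 mm above the table, with two yellow corn cobs. Round hollow near one end: 81 mm wide, 6 mm deep, its dark floor 12 mm above the table. Origin: under the hollow's centre at table height; x runs along the board to the food (board x -55 to 165, y +-56 mm; food x 60 to 160 mm, at most 57 mm above the table), z up.
- board_sausages: Fixed wooden board, 220 x 112 mm, top 18 mm above the table, with three brown sausages with dark grill marks. Round hollow near one end: 63 mm wide, 6 mm deep, its dark floor 12 mm above the table. Origin: under the hollow's centre at table height; x runs along the board to the food (board x -55 to 165, y +-56 mm; food x 60 to 160 mm, at most 44 mm above the table), z up.
- board_falafel: Fixed wooden board, 220 x 112 mm, top 18 mm above the table, with six brown falafel balls and scraps of green leaf. Round hollow near one end: 63 mm wide, 6 mm deep, its dark floor 12 mm above the table. Origin: under the hollow's centre at table height; x runs along the board to the food (board x -55 to 165, y +-56 mm; food x 60 to 160 mm, at most 49 mm above the table), z up.
- sauce_bottle: Dark brown squeeze bottle with a black pointed nozzle, 56 mm in diameter, 172 mm high, standing loose on the table. Not to be moved. Origin: centre of its underside; z up.
- salt_shaker: Small salt shaker, glass with a metal top, 40 mm in diameter, 76 mm high, standing loose on the table between the two stacks. Not to be moved. Origin: centre of its underside; z up.
There are look-alikes about, which are no part of the job. What is shaped like the pot_green but blue or orange is not meant.

How it is judged:
At the end, for the whole second after the job is handed in: Each pot stands at rest and upright (within about 4.5 degrees) on the floor of the hollow of its own board (underside 9 to 14.5 mm above the table, within 10 mm of the centre): red on the wedges, white on the corn, yellow on the sausages, green on the falafel (horizontal distance between pot_red and board_wedges below 0.01 m and z of pot_red in the frame of board_wedges between 0.009 and 0.0145 m and angle between each of pot_red, pot_white, pot_yellow, pot_green's own z axis and vertical below 0.08 rad and linear speed of each of pot_red, pot_white, pot_yellow, pot_green below 0.02 m/s and angular speed of each of pot_red, pot_white, pot_yellow, pot_green below 0.2 rad/s and horizontal distance between pot_white and board_corn below 0.01 m and z of pot_white in the frame of board_corn between 0.009 and 0.0145 m and horizontal distance between pot_yellow and board_sausages below 0.01 m and z of pot_yellow in the frame of board_sausages between 0.009 and 0.0145 m and horizontal distance between pot_green and board_falafel below 0.01 m and z of pot_green in the frame of board_falafel between 0.009 and 0.0145 m); the robot touches nothing.
It fails at once if a dip pot is dropped (moves faster than 0.7 m/s while the fingers are not on it: a fall of about 25 mm) ((linear speed of pot_red above 0.7 m/s and contact force between the fingers and pot_red below 0.05 N) or (linear speed of pot_white above 0.7 m/s and contact force between the fingers and pot_white below 0.05 N) or (linear speed of pot_yellow above 0.7 m/s and contact force between the fingers and pot_yellow below 0.05 N) or (linear speed of pot_green above 0.7 m/s and contact force between the fingers and pot_green below 0.05 N)).
It fails at once if a dip pot is tipped over (leans more than 35 degrees) (angle between any of pot_red, pot_white, pot_yellow, pot_green's own z axis and vertical above 0.61 rad).
It fails at once if the sauce bottle or the salt shaker is pushed more than 30 mm or knocked over (distance of any of sauce_bottle, salt_shaker from where it was at the start of the episode above 0.03 m or angle between any of sauce_bottle, salt_shaker's own z axis and vertical above 0.4 rad).
It also fails if it takes over 102 s, if anything falls off the work surface, if the arm or the gripper's body presses on something with over 40 N, if the wrist force passes 120 N, or if a joint passes its speed limit or range.

## Working session

There is one attempt and no reset: what is moved stays moved. The work goes in short steps, Python scripts to look and compute and a tool call to move; the robot and the scene stay as the last step left them, time stands still between calls to the robot, and variables do not carry over. Pictures are saved under pics/ and viewed, about 12 in all and at most 16, crops included, and the job is handed in when it is done.

Besides the shell and the picture viewer there is one more tool, called after "Request:" by a JSON object that holds its "name" and its "arguments", one argument or row to a line. jog_arm: Moves the arm, as the interface text tells. Its arguments: {"type":"object","properties":{"moves":{"type":"array","items":{"type":"object","properties":{"twist":{"type":"array","items":{"type":"number"}},"xyz":{"type":"array","items":{"type":"number"}},"grip":{"type":"number"}}}},"force":{"type":"number"}},"required":["moves"]}

```bash
mkdir -p pics; python3 - <<'E'
from cell import arm
import cv2
print(arm.observe(), arm.tips_ahead)
for n in("top","side"):
    cv2.imwrite(f"pics/{n}0.png",cv2.resize(arm.get_image(n),(800,600),interpolation=cv2.INTER_CUBIC)); p=arm.camera_params(n);print(n,p["mtx"],p["T"])
E
```

```text
{'clock': 0.0, 'joints': array([-1.43362014,  0.43525305,  0.02499979,  1.57409312, -0.01156901,
        1.13399681, -0.07504481]), 'dq': array([ 0.00034809,  0.00194888, -0.00056634,  0.00111364, -0.00115088,
        0.00063229,  0.00025349]), 'joint_efforts': array([ 8.70818349e-04, -6.67853236e+01,  9.85439345e-01, -3.14458001e+01,
       -6.04481692e-02,  4.28103260e-02,  1.65922324e-04]), 'position': array([0.14839039, 0.60662189, 0.23692814]), 'ee_rot': array([-3.75777202e-01, -3.11902967e+00,  2.52288245e-03]), 'force': array([ 0.15090858,  0.23779057, -0.3072896 ]), 'ft_torque': array([0.00248982, 0.03716522, 0.0145473 ]), 'width': 0.9976570597745609} 0.011
top [[383.418413     0.         255.87978305]
 [  0.         383.418413   191.1970906 ]
 [  0.           0.           1.        ]] [[-0.01237316 -0.99679579  0.07902565  0.39590923]
 [-0.99967824  0.01058127 -0.02305342  0.03792881]
 [ 0.02214336 -0.07928547 -0.99660598  1.05364604]
 [ 0.          0.          0.          1.        ]]
side [[379.33431868   0.         254.67870281]
 [  0.         379.33431868 188.56348761]
 [  0.           0.           1.        ]] [[ 0.91040697 -0.28633512  0.29861574  0.17624062]
 [-0.41334357 -0.66006844  0.62726131 -0.65170816]
 [ 0.01749988 -0.69449396 -0.71928568  0.81694093]
 [ 0.          0.          0.          1.        ]]
```

View pics/top0.png

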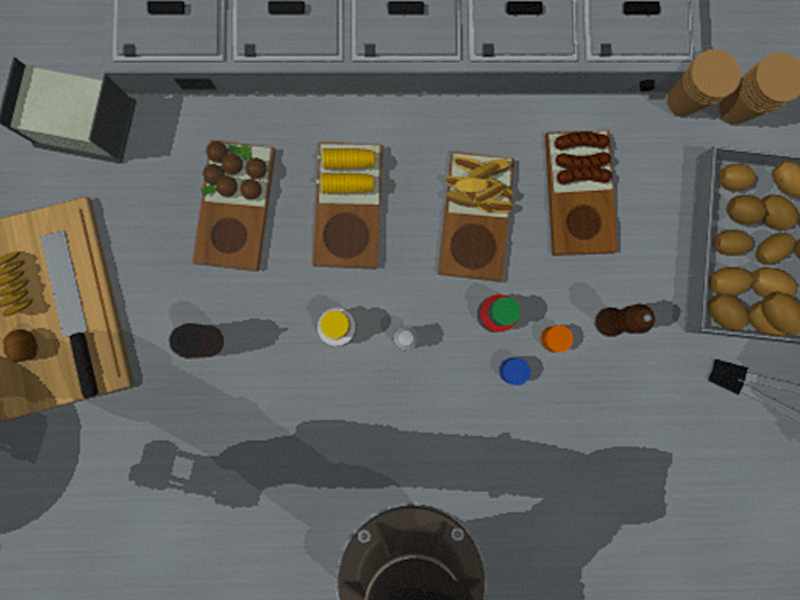

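View pics/side0.png

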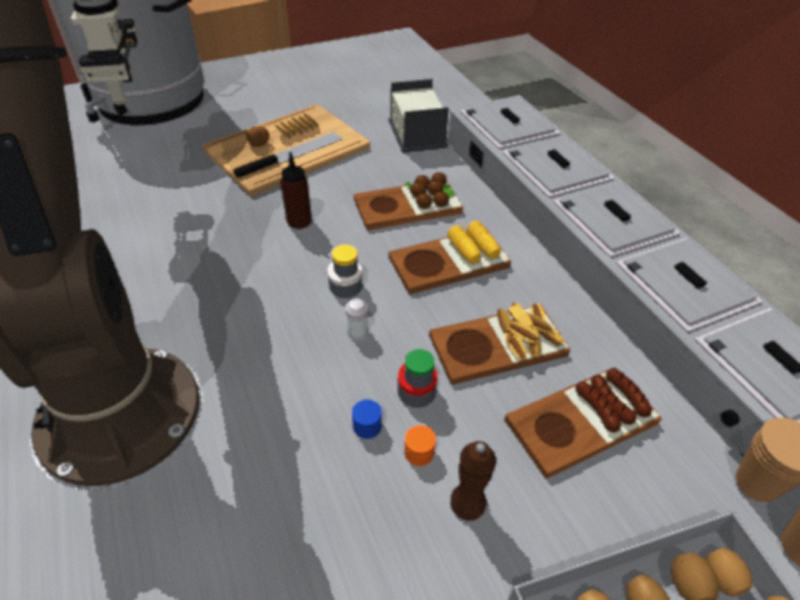

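The top view (800×600) shows the following:
- **Hollows:** falafel (228,236), corn (346,235), wedges (473,246), sausages (584,222).
- **Stacks:** yellow on white at (335,325), green on red at (502,312).
- **To avoid:** salt shaker (404,338) and bottle (195,340). The blue and orange look-alikes are at (516,371) and (558,338).

Next I'll refine these positions by segmentation.

```bash
cat >h.py <<'E'
from cell import arm
import cv2, numpy as np
def proj(n,u,v,z):
    p=arm.camera_params(n); T=p["T"]
    d=T[:3,:3]@np.linalg.solve(p["mtx"],[u,v,1]); return (T[:3,3]+d*(z-T[2,3])/d[2])[:2]
HSV={"red":((172,150,60),(180,255,255)),"red2":((0,200,60),(4,255,255)),"white":((0,0,150),(180,50,255)),"yellow":((22,180,120),(32,255,255)),"green":((60,120,50),(85,255,255)),"hollow":((0,60,20),(15,255,75))}
def blob(n,img,c,guess,r):
    """enclosing circle + hull centroid of colour c within r px of guess (512-scale)"""
    m=cv2.inRange(cv2.cvtColor(img,cv2.COLOR_BGR2HSV),*HSV[c])
    if c=="red": m|=cv2.inRange(cv2.cvtColor(img,cv2.COLOR_BGR2HSV),*HSV["red2"])
    k=np.zeros_like(m); cv2.circle(k,(int(guess[0]),int(guess[1])),r,255,-1); m&=k
    pts=cv2.findNonZero(m)
    if pts is None: return None
    h=cv2.convexHull(pts); M=cv2.moments(h)
    return np.array([M["m10"]/M["m00"],M["m01"]/M["m00"]]),2*np.sqrt((M["m00"]+cv2.arcLength(h,True)/2)/np.pi)
E
python3 - <<'E'
from h import *
G={"top":{"falafel":(228,236),"corn":(346,235),"wedges":(473,246),"sausages":(584,222),"yellow":(334,323),"white":(336,327),"green":(505,311),"red":(500,313)},
"side":{"falafel":(384,204),"corn":(425,263),"wedges":(470,347),"sausages":(555,429),"yellow":(345,255),"white":(345,272),"green":(419,362),"red":(418,378)}}
Z=dict(falafel=.012,corn=.012,wedges=.012,sausages=.012,yellow=.088,green=.088,white=.046,red=.046)
for n in G:
    img=arm.get_image(n)
    for k,g in G[n].items():
        b=blob(n,img,k if k in HSV else "hollow",np.array(g)/1.5625,22 if n=="top" else 24)
        if b: print(n,k,b[0].round(1),b[1].round(1),proj(n,*b[0],Z[k]).round(4))
    
for k,uv,z in(("shaker",(404,338),.076),("orange",(558,338),.042),("blue",(516,371),.042),("mill",(640,318),.1)): print(k,proj("top",*np.array(uv)/1.5625,z).round(3))
E
```

```text
top falafel [145.8 150.3] 22.8 [0.5937 0.3131]
top corn [221.  150.3] 29.0 [0.5919 0.1082]
top wedges [302.8 158.7] 30.4 [ 0.5669 -0.1165]
top sausages [367.7 145.8] 31.7 [ 0.6014 -0.2975]
top yellow [213.9 207.1] 17.6 [0.4334 0.1217]
top white [213.2 209.4] 22.5 [0.4293 0.1271]
top green [323.  198.9] 18.3 [ 0.4512 -0.1543]
top red [317.5 200.4] 22.1 [ 0.4496 -0.1479]
side falafel [255.9 126.7] 16.6 [0.6388 0.3229]
side corn [274.5 173.2] 27.4 [0.5937 0.0859]
side wedges [303.3 226.2] 28.3 [ 0.5725 -0.1305]
side sausages [354.  269.5] 13.7 [ 0.6203 -0.2989]
side yellow [220.4 163.4] 13.4 [0.4304 0.1133]
side white [220.1 174.1] 48.1 [0.4277 0.1145]
side green [268.1 232. ] 17.7 [ 0.4484 -0.1611]
side red [266.5 244.2] 20.3 [ 0.4439 -0.1653]
shaker [0.409 0.009]
orange [ 0.407 -0.253]
blue [ 0.352 -0.18 ]
mill [ 0.436 -0.37 ]
```

```bash
python3 - <<'E'
from h import *
i=arm.get_image("top"); 
b=blob("top",i,"hollow",(373.8,142),15); print(b,proj("top",*b[0],.012))
b=blob("top",i,"hollow",(146,150.5),15); print(b,proj("top",*b[0],.012))
c=lambda x,y,w,h:cv2.resize(i[y:y+h,x:x+w],(400,300),interpolation=cv2.INTER_CUBIC)
cv2.imwrite("pics/c1.png",np.vstack([np.hstack([c(106,120,80,60),c(181,120,80,60)]),np.hstack([c(263,128,80,60),c(334,112,80,60)])]))
E
```

```text
(array([372.77511737, 141.72441315]), np.float64(22.247634571808735)) [ 0.61268697 -0.3121104 ]
(array([145.9064877 , 150.37762864]), np.float64(22.76714883787097)) [0.59354678 0.31292198]
```

View pics/c1.png

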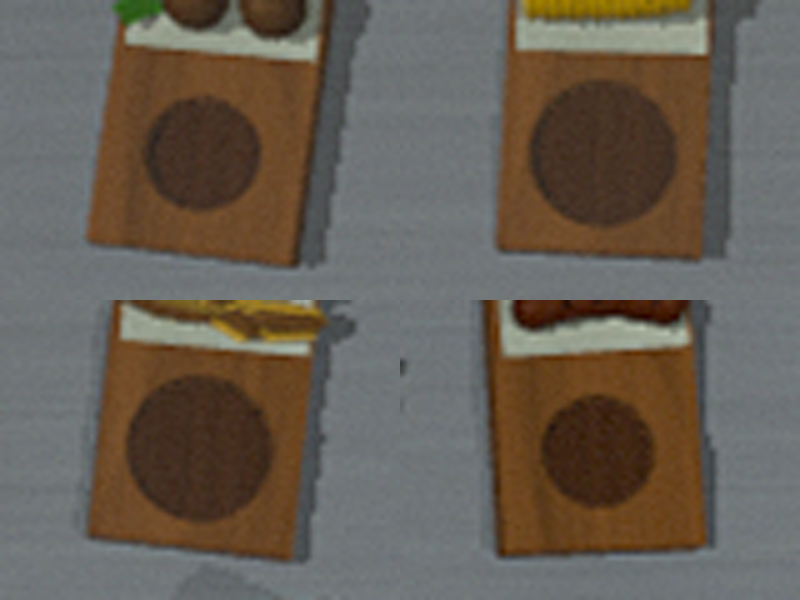

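The crops give hollow centres of falafel (146.2,150.2), corn (221.4,150.2), wedges (302.6,157.0) and sausages (373.2,141.6) in native pixels. First I'll square up the tool and travel to above the green pot.

Request:
{"name": "jog_arm", "arguments": {
  "moves": [
    {"twist": [0,0,-1.0],"xyz": [-1,-0.2,0],"grip": -1},
    {"twist": [0,0,-1.374],"xyz": [-2,-0.4,0],"grip": -1},
    {"twist": [0,0,-1.374],"xyz": [-3,-0.6,0],"grip": -1},
    {"twist": [0,0,-1.374],"xyz": [-4,-0.8,0],"grip": -1},
    {"twist": [0,0,-1.374],"xyz": [-4.52,-0.95,0],"grip": -1}
  ]
}}

```text
clock: 0.88
position: [0.4022, 0.4847, 0.2377]
ee_rot: [0.007, 3.14, -0.001]
force: [-0.6, 0.9, -0.1]
width: 1.0
```

```bash
python3 - <<'E'
from h import *
from scipy.spatial.transform import Rotation as R
o=arm.observe(); print(o["clock"],o["position"],R.from_rotvec(o["ee_rot"]).as_matrix().round(4),o["joints"].round(2))
for k,u in dict(corn=(425,263),wedges=(470,347),falafel=(384,204),saus=(555,429)).items(): print(k,proj("side",*np.array(u)/1.5625,.012))
for k,u in dict(green=(420,355),yellow=(344,251)).items(): print(k,proj("side",*np.array(u)/1.5625,.088))
E
```

```text
0.875 [0.40224784 0.48465077 0.23768894] [[-1.0e+00  4.6e-03  1.5e-03]
 [ 4.6e-03  1.0e+00 -9.0e-04]
 [-1.5e-03 -9.0e-04 -1.0e+00]] [-0.99  0.44  0.04  1.56 -0.02  1.14  0.62]
corn [0.59614108 0.10856665]
wedges [ 0.57328041 -0.115422  ]
falafel [0.59739762 0.3164595 ]
saus [ 0.61462358 -0.31196341]
green [ 0.45636116 -0.14875938]
yellow [0.43401878 0.1248037 ]
```

Request:
{"name": "jog_arm", "arguments": {
  "moves": [
    {"xyz": [-0.08,-1,0]},
    {"xyz": [-0.17,-2,0]},
    {"xyz": [-0.26,-3,0]},
    {"xyz": [-0.35,-4,0]},
    {"xyz": [-0.43,-5,0]}
  ]
}}

```text
invalid input at $.moves[0]: expected keys twist, xyz, grip
```

Request:
{"name": "jog_arm", "arguments": {
  "moves": [
    {"xyz": [-0.08,-1,0]},
    {"xyz": [-0.17,-2,0]},
    {"xyz": [-0.26,-3,0]},
    {"xyz": [-0.35,-4,0]},
    {"xyz": [-0.43,-5,0]}
  ]
}}

```text
invalid input at $.moves[0]: expected keys twist, xyz, grip
```

Request:
{"name": "jog_arm", "arguments": {
  "moves": [
    {"xyz": [-0.04,-0.62,0]},
    {"xyz": [-0.04,-0.62,0.8]},
    {"xyz": [-0.04,-0.62,1.2]},
    {"xyz": [-0.04,-0.62,1.2]}
  ]
}}

```text
invalid input at $.moves[0]: expected keys twist, xyz, grip
```

Request:
{"name": "jog_arm", "arguments": {
  "moves": [
    {"twist": [0,0,0],"xyz": [-0.08,-1,0],"grip": -1},
    {"twist": [0,0,0],"xyz": [-0.17,-2,0],"grip": -1},
    {"twist": [0,0,0],"xyz": [-0.26,-3,0],"grip": -1},
    {"twist": [0,0,0],"xyz": [-0.35,-4,0],"grip": -1},
    {"twist": [0,0,0],"xyz": [-0.43,-5,0],"grip": -1}
  ]
}}

```text
clock: 1.5
position: [0.4241, 0.1853, 0.2379]
ee_rot: [0.0, 3.141, 0.0]
force: [1.4, -0.6, 0.4]
width: 1.002
```

Request:
{"name": "jog_arm", "arguments": {
  "moves": [
    {"twist": [0,0,0],"xyz": [-0.08,-1,0],"grip": -1},
    {"twist": [0,0,0],"xyz": [-0.17,-2,0],"grip": -1},
    {"twist": [0,0,0],"xyz": [-0.26,-3,0],"grip": -1},
    {"twist": [0,0,0],"xyz": [-0.35,-4,0],"grip": -1},
    {"twist": [0,0,0],"xyz": [-0.43,-5,0],"grip": -1}
  ]
}}

```text
clock: 2.12
position: [0.4499, -0.1145, 0.238]
ee_rot: [-0.0, 3.141, 0.0]
force: [2.1, 1.1, -0.0]
width: 1.0
```

Request:
{"name": "jog_arm", "arguments": {
  "moves": [
    {"twist": [0,0,0],"xyz": [-0.04,-0.62,0],"grip": -1},
    {"twist": [0,0,0],"xyz": [-0.04,-0.62,0.6],"grip": -1},
    {"twist": [0,0,0],"xyz": [-0.04,-0.62,1.2],"grip": -1},
    {"twist": [0,0,0],"xyz": [-0.04,-0.62,1.2],"grip": -1}
  ]
}}

```text
clock: 2.62
position: [0.4505, -0.1496, 0.164]
ee_rot: [-0.001, -3.137, -0.001]
force: [0.3, 0.3, -0.0]
width: 1.002
```

Request:
{"name": "jog_arm", "arguments": {
  "moves": [
    {"twist": [0,0,0],"xyz": [-0.05,-0.05,0.9],"grip": -1},
    {"twist": [0,0,0],"xyz": [-0.05,-0.05,1.4],"grip": -1},
    {"twist": [0,0,0],"xyz": [-0.05,-0.05,1.62],"grip": -1},
    {"twist": [0,0,0],"xyz": [-0.05,-0.05,1.62],"grip": -1}
  ]
}}

```text
clock: 3.12
position: [0.4558, -0.1529, 0.0691]
ee_rot: [-0.0, 3.141, 0.0]
force: [0.8, 0.5, -0.1]
width: 0.999
```

Request:
{"name": "jog_arm", "arguments": {
  "force": 20,
  "moves": [
    {"twist": [0,0,0],"xyz": [0,0,0],"grip": -0.3},
    {"twist": [0,0,0],"xyz": [0,0,0],"grip": 0.1},
    {"twist": [0,0,0],"xyz": [0,0,0],"grip": 1},
    {"twist": [0,0,0],"xyz": [0,0,0],"grip": 1},
    {"twist": [0,0,0],"xyz": [0,0,0],"grip": 1}
  ]
}}

```text
clock: 3.75
position: [0.4555, -0.1532, 0.0687]
ee_rot: [0.0, 3.141, -0.001]
force: [-0.1, -2.0, 1.3]
width: 0.511
```

```bash
python3 - <<'E'
from h import *
i=arm.get_image("side"); o=arm.observe(); print(o["position"],o["width"]*92)
cv2.imwrite("pics/g1.png",cv2.resize(i[160:310,180:380],(800,600),interpolation=cv2.INTER_CUBIC))
E
```

```text
[ 0.45548223 -0.15319875  0.06870228] 45.91653220499814
```

View pics/g1.png

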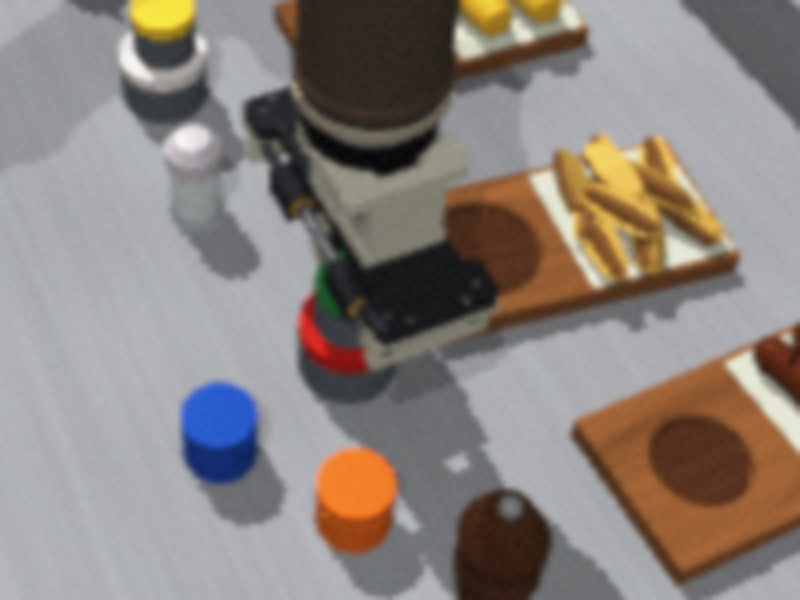

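Green is held, with the opening at 45.9 mm against its 46 mm diameter. Red stays in place below it. Now I'll lift it and carry it to the falafel.

Request:
{"name": "jog_arm", "arguments": {
  "moves": [
    {"twist": [0,0,0],"xyz": [0,0,-0.3],"grip": 1},
    {"twist": [0,0,0],"xyz": [0,0,-0.9],"grip": 1},
    {"twist": [0,0,0],"xyz": [0,0,-1.7],"grip": 1},
    {"twist": [0,0,0],"xyz": [-0.2,0.7,-1.7],"grip": 1},
    {"twist": [0,0,0],"xyz": [-0.5,1.6,-1.7],"grip": 1}
  ]
}}

```text
clock: 4.42
position: [0.4855, -0.0569, 0.1712]
ee_rot: [0.005, 3.14, -0.0]
force: [1.2, 0.7, -2.1]
width: 0.497
```

Request:
{"name": "jog_arm", "arguments": {
  "moves": [
    {"twist": [0,0,0],"xyz": [-0.28,0.9,0],"grip": 1},
    {"twist": [0,0,0],"xyz": [-0.55,1.8,0],"grip": 1},
    {"twist": [0,0,0],"xyz": [-0.82,2.7,0],"grip": 1},
    {"twist": [0,0,0],"xyz": [-1.1,3.6,0],"grip": 1},
    {"twist": [0,0,0],"xyz": [-1.35,4.5,0],"grip": 1}
  ]
}}

```text
clock: 5.05
position: [0.5664, 0.2149, 0.1702]
ee_rot: [-0.0, -3.141, 0.0]
force: [0.9, -0.3, -1.4]
width: 0.495
```

Request:
{"name": "jog_arm", "arguments": {
  "moves": [
    {"twist": [0,0,0],"xyz": [-0.25,0.9,0],"grip": 1},
    {"twist": [0,0,0],"xyz": [-0.48,1.69,0],"grip": 1},
    {"twist": [0,0,0],"xyz": [-0.48,1.69,0.5],"grip": 1},
    {"twist": [0,0,0],"xyz": [-0.48,1.69,1.0],"grip": 1},
    {"twist": [0,0,0],"xyz": [-0.48,1.69,1.0],"grip": 1}
  ]
}}

```text
clock: 5.68
position: [0.593, 0.3136, 0.1076]
ee_rot: [0.0, -3.136, 0.005]
force: [1.2, -1.0, -0.5]
width: 0.495
```

```bash
python3 - <<'E'
from h import *
i=arm.get_image("side"); o=arm.observe(); print(o["position"],o["width"]*92)
cv2.imwrite("pics/g2.png",cv2.resize(i[50:200,160:360],(800,600),interpolation=cv2.INTER_CUBIC))
E
```

```text
[0.59435342 0.31403043 0.10967658] 45.519322068649245
```

View pics/g2.png

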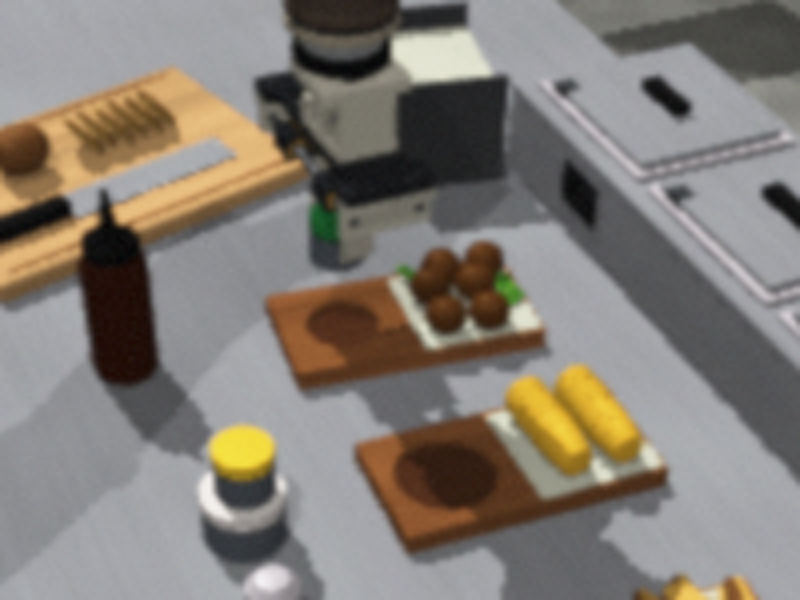

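Request:
{"name": "jog_arm", "arguments": {
  "moves": [
    {"twist": [0,0,0],"xyz": [-0.01,0.01,0.5],"grip": 1},
    {"twist": [0,0,0],"xyz": [-0.01,0.01,0.9],"grip": 1},
    {"twist": [0,0,0],"xyz": [-0.01,0.01,1.1],"grip": 1},
    {"twist": [0,0,0],"xyz": [-0.01,0.01,1.2],"grip": 1},
    {"twist": [0,0,0],"xyz": [-0.01,0.01,1.22],"grip": 1}
  ]
}}

```text
clock: 6.35
position: [0.5962, 0.3153, 0.038]
ee_rot: [0.0, 3.141, 0.001]
force: [-0.1, 0.6, -1.6]
width: 0.496
```

```bash
python3 - <<'E'
from h import *
i=arm.get_image("side"); o=arm.observe(); print(o["position"],o["force"],o["width"]*92)
def P(p):
    c=arm.camera_params("side");T=np.linalg.inv(c["T"]);q=c["mtx"]@(T[:3,:3]@p+T[:3,3]);return q[:2]/q[2]
print((P(np.array([.594,.314,.087]))-[160,50])*4, (P(np.array([.594,.314,.129]))-[160,50])*4)
E
```

```text
[0.59624718 0.3153211  0.03804234] [-0.12633992  0.34159157 -1.23216175] 45.888502915173
[340.51106882 251.98812945] [340.47932257 208.41586005]
```

Request:
{"name": "jog_arm", "arguments": {
  "moves": [
    {"twist": [0,0,0],"xyz": [0.02,-0.02,0.03],"grip": 1},
    {"twist": [0,0,0],"xyz": [0.02,-0.02,0.05],"grip": 1},
    {"twist": [0,0,0],"xyz": [0.02,-0.02,0.05],"grip": 1}
  ]
}}

```text
clock: 6.78
position: [0.5947, 0.3139, 0.0348]
ee_rot: [0.0, 3.141, 0.0]
force: [-0.6, -1.4, 3.5]
width: 0.5
```

Request:
{"name": "jog_arm", "arguments": {
  "moves": [
    {"twist": [0,0,0],"xyz": [0,0,0],"grip": -0.15},
    {"twist": [0,0,0],"xyz": [0,0,0],"grip": -0.6},
    {"twist": [0,0,0],"xyz": [0,0,0],"grip": -0.6},
    {"twist": [0,0,0],"xyz": [0,0,-0.5],"grip": -0.6},
    {"twist": [0,0,0],"xyz": [0,0,-1.4],"grip": -1}
  ]
}}

```text
clock: 7.4
position: [0.5931, 0.3133, 0.1171]
ee_rot: [0.0, -3.138, 0.004]
force: [0.7, 0.3, 0.4]
width: 0.864
```

Request:
{"name": "jog_arm", "arguments": {
  "moves": [
    {"twist": [0,0,0],"xyz": [0.2,-0.2,-0.8],"grip": -1},
    {"twist": [0,0,0],"xyz": [0.9,-1,-0.8],"grip": -1},
    {"twist": [0,0,0],"xyz": [1.5,-1.8,-0.8],"grip": -1},
    {"twist": [0,0,0],"xyz": [2.1,-2.5,-0.8],"grip": -1},
    {"twist": [0,0,0],"xyz": [2.69,-3.18,-0.8],"grip": -1}
  ]
}}

```text
clock: 8.02
position: [0.4319, 0.1217, 0.1665]
ee_rot: [0.001, 3.141, 0.0]
force: [0.4, -0.5, 0.8]
width: 0.997
```

Request:
{"name": "jog_arm", "arguments": {
  "moves": [
    {"twist": [0,0,0],"xyz": [0,0,0],"grip": -1}
  ]
}}

```text
clock: 8.15
position: [0.4303, 0.12, 0.1663]
ee_rot: [-0.006, -3.139, 0.001]
force: [1.0, 0.3, -0.1]
width: 1.003
```

```bash
python3 - <<'E'
from h import *
i=arm.get_image("top"); o=arm.observe(); print(o["position"],o["force"],o["width"]*92)
b=blob("top",i,"green",(146,150),20); print(b, b and proj("top",*b[0],.054))
cv2.imwrite("pics/g3.png",cv2.resize(i[100:250,100:300],(800,600),interpolation=cv2.INTER_CUBIC))
E
```

```text
[0.43239856 0.12207056 0.16674228] [0.5672762  0.04662075 0.59181205] 91.76664204022318
(array([141.38432268, 148.85692542]), np.float64(17.680207506146914)) [0.5897088  0.31365798]
```

View pics/g3.png

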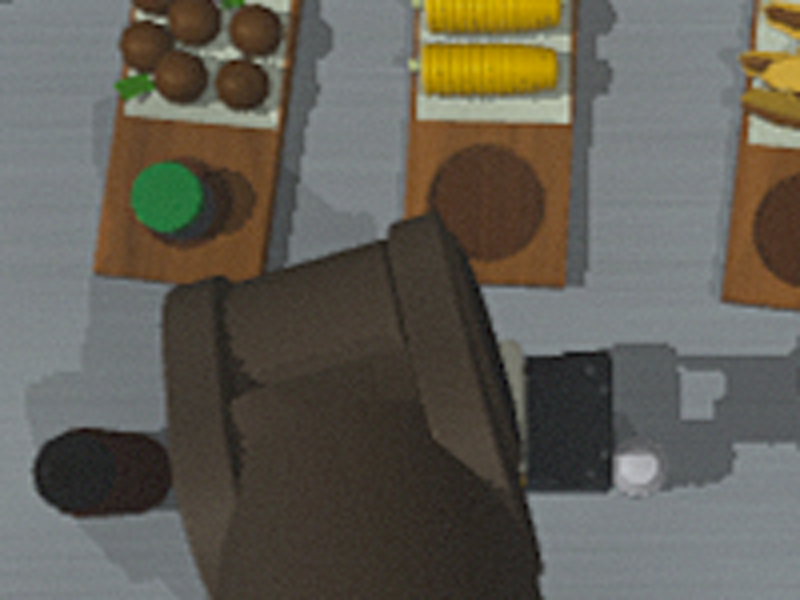

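Green is in its hollow, with its lid centre at about (0.590, 0.314), within roughly 5 mm. Yellow next.

Request:
{"name": "jog_arm", "arguments": {
  "moves": [
    {"twist": [0,0,0],"xyz": [0,0.01,0.9],"grip": -1},
    {"twist": [0,0,0],"xyz": [0,0.01,1.4],"grip": -1},
    {"twist": [0,0,0],"xyz": [0,0.01,1.62],"grip": -1},
    {"twist": [0,0,0],"xyz": [0,0.01,1.62],"grip": -1}
  ]
}}

```text
clock: 8.7
position: [0.4335, 0.1241, 0.0688]
ee_rot: [0.0, -3.141, 0.001]
force: [-0.5, -0.0, -0.1]
width: 0.999
```

Request:
{"name": "jog_arm", "arguments": {
  "force": 20,
  "moves": [
    {"twist": [0,0,0],"xyz": [0,0,0],"grip": -0.3},
    {"twist": [0,0,0],"xyz": [0,0,0],"grip": 0.1},
    {"twist": [0,0,0],"xyz": [0,0,0],"grip": 1},
    {"twist": [0,0,0],"xyz": [0,0,0],"grip": 1},
    {"twist": [0,0,0],"xyz": [0,0,0],"grip": 1}
  ]
}}

```text
clock: 9.32
position: [0.4332, 0.1236, 0.0693]
ee_rot: [0.0, 3.141, 0.0]
force: [0.3, -1.4, 1.5]
width: 0.504
```

Request:
{"name": "jog_arm", "arguments": {
  "moves": [
    {"twist": [0,0,0],"xyz": [0,0,-0.3],"grip": 1},
    {"twist": [0,0,0],"xyz": [0,0,-0.9],"grip": 1},
    {"twist": [0,0,0],"xyz": [0,0,-1.7],"grip": 1},
    {"twist": [0,0,0],"xyz": [0,0,-1.7],"grip": 1}
  ]
}}

```text
clock: 9.82
position: [0.435, 0.1244, 0.1739]
ee_rot: [0.0, 3.136, 0.004]
force: [-0.3, 0.5, -1.9]
width: 0.498
```

```bash
python3 - <<'E'
from h import *
i=arm.get_image("side"); o=arm.observe(); print(o["position"],o["force"],o["width"]*92)
cv2.imwrite("pics/g4.png",cv2.resize(i[90:240,120:320],(800,600),interpolation=cv2.INTER_CUBIC))
E
```

```text
[0.43388905 0.12413762 0.172187  ] [-0.52059303 -0.35648036 -1.92057928] 45.97210689683592
```

View pics/g4.png

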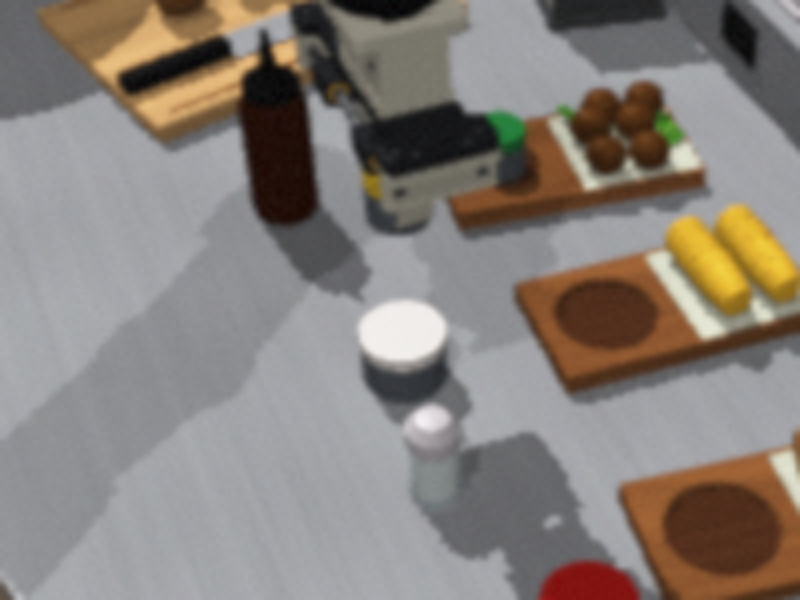

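Request:
{"name": "jog_arm", "arguments": {
  "moves": [
    {"twist": [0,0,0],"xyz": [-0.2,-0.5,0],"grip": 1},
    {"twist": [0,0,0],"xyz": [-0.5,-1.3,0],"grip": 1},
    {"twist": [0,0,0],"xyz": [-0.9,-2.2,0],"grip": 1},
    {"twist": [0,0,0],"xyz": [-1.25,-3.1,0],"grip": 1},
    {"twist": [0,0,0],"xyz": [-1.6,-4,0],"grip": 1}
  ]
}}

```text
clock: 10.5
position: [0.5288, -0.1178, 0.1695]
ee_rot: [0.001, -3.139, -0.001]
force: [1.0, 0.4, 0.1]
width: 0.499
```

Request:
{"name": "jog_arm", "arguments": {
  "moves": [
    {"twist": [0,0,0],"xyz": [-0.35,-0.85,0],"grip": 1},
    {"twist": [0,0,0],"xyz": [-0.7,-1.7,0],"grip": 1},
    {"twist": [0,0,0],"xyz": [-1.05,-2.55,0],"grip": 1},
    {"twist": [0,0,0],"xyz": [-1.4,-3.28,0],"grip": 1},
    {"twist": [0,0,0],"xyz": [-1.4,-3.28,0.5],"grip": 1}
  ]
}}

```text
clock: 11.12
position: [0.6135, -0.3188, 0.1404]
ee_rot: [0.008, 3.14, -0.006]
force: [-0.7, 0.2, -1.3]
width: 0.492
```

Request:
{"name": "jog_arm", "arguments": {
  "moves": [
    {"twist": [0,0,0],"xyz": [0,0,0.6],"grip": 1},
    {"twist": [0,0,0],"xyz": [0,0,0.9],"grip": 1},
    {"twist": [0,0,0],"xyz": [0,0,0.9],"grip": 1}
  ]
}}

```text
clock: 11.5
position: [0.6119, -0.3124, 0.085]
ee_rot: [0.0, -3.138, -0.002]
force: [-0.4, -0.4, -1.1]
width: 0.499
```

```bash
python3 - <<'E'
from h import *
o=arm.observe(); print(o["position"],o["width"]*92)
print(proj("side",220.75,173.5,.046))
for n,D in (("top",dict(white=(213.2,209),red=(317.5,200),green=(141,149))),("side",dict(green=(246,123),red=(266,242),white=(220,173)))):
    i=arm.get_image(n)
    for c,g in D.items():
        b=blob(n,i,c,g,17); print(n,c,b[0],b[1],proj(n,*b[0],.054 if c=="green" else .046))
cv2.imwrite("pics/g5.png",cv2.resize(i[200:350,262:462],(800,600),interpolation=cv2.INTER_CUBIC))
E
```

```text
[ 0.61191675 -0.31235037  0.08496021] 45.893563348526705
[0.43040317 0.11608692]
top white [214.57275902 208.73108265] 24.371632167375807 [0.43085813 0.12348513]
top red [318.73812375 199.94610778] 24.04550668860075 [ 0.45086245 -0.15118607]
top green [141.39264264 148.84834835] 17.798529364512206 [0.58973138 0.31363657]
side green [244.25724638 123.0326087 ] 11.805377504455098 [0.58718824 0.30566532]
side red [266.87224471 241.82411156] 22.71012453966895 [ 0.4479547  -0.15933774]
side white [219.72515337 171.88752556] 33.22195284073318 [0.43008512 0.12369795]
```

View pics/g5.png

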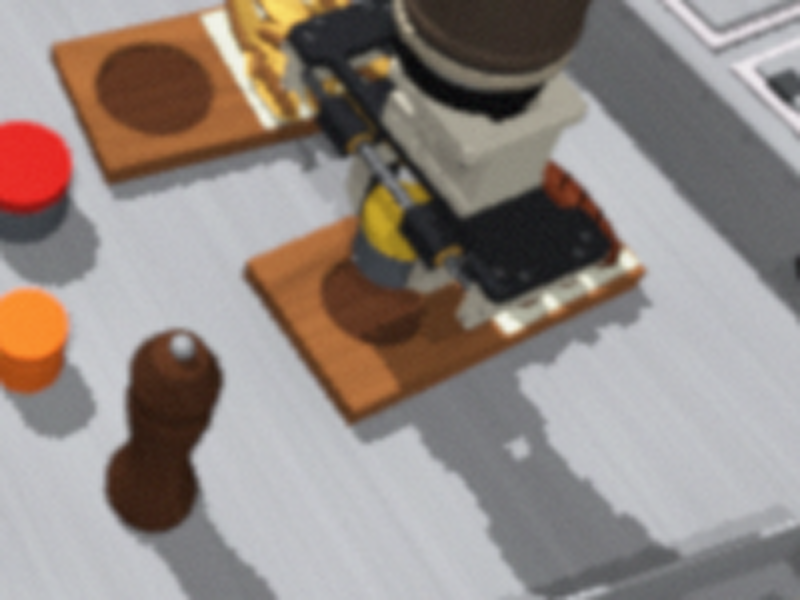

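Request:
{"name": "jog_arm", "arguments": {
  "moves": [
    {"twist": [0,0,0],"xyz": [-0.02,0,0.4],"grip": 1},
    {"twist": [0,0,0],"xyz": [-0.02,0,0.65],"grip": 1},
    {"twist": [0,0,0],"xyz": [-0.02,0,0.78],"grip": 1},
    {"twist": [0,0,0],"xyz": [-0.02,0,0.82],"grip": 1},
    {"twist": [0,0,0],"xyz": [-0.02,0,0.83],"grip": 1}
  ]
}}

```text
clock: 12.22
position: [0.6146, -0.3133, 0.0378]
ee_rot: [0.0, 3.141, -0.0]
force: [-0.0, 0.1, -2.2]
width: 0.495
```

Request:
{"name": "jog_arm", "arguments": {
  "moves": [
    {"twist": [0,0,0],"xyz": [0,0,0.0],"grip": 1},
    {"twist": [0,0,0],"xyz": [0,0,0.01],"grip": 1}
  ]
}}

```text
clock: 12.48
position: [0.6146, -0.3132, 0.0372]
ee_rot: [0.0, 3.141, -0.0]
force: [0.4, 0.3, -1.4]
width: 0.495
```

Request:
{"name": "jog_arm", "arguments": {
  "moves": [
    {"twist": [0,0,0],"xyz": [0,0,0.02],"grip": 1},
    {"twist": [0,0,0],"xyz": [0,0,0.035],"grip": 1},
    {"twist": [0,0,0],"xyz": [0,0,0.035],"grip": 1}
  ]
}}

```text
clock: 12.85
position: [0.6144, -0.3131, 0.0354]
ee_rot: [0.0, 3.141, 0.0]
force: [-2.5, 1.1, 5.8]
width: 0.496
```

Request:
{"name": "jog_arm", "arguments": {
  "moves": [
    {"twist": [0,0,0],"xyz": [0,0,0],"grip": -0.15},
    {"twist": [0,0,0],"xyz": [0,0,0],"grip": -0.6},
    {"twist": [0,0,0],"xyz": [0,0,0],"grip": -0.6},
    {"twist": [0,0,0],"xyz": [0,0,-0.5],"grip": -0.6},
    {"twist": [0,0,0],"xyz": [0,0,-1.4],"grip": -1}
  ]
}}

```text
clock: 13.48
position: [0.613, -0.3122, 0.1173]
ee_rot: [-0.0, -3.137, -0.003]
force: [1.2, 0.1, 0.6]
width: 0.863
```

Request:
{"name": "jog_arm", "arguments": {
  "moves": [
    {"twist": [0,0,0],"xyz": [0.4,0.4,0],"grip": -1},
    {"twist": [0,0,0],"xyz": [1.1,1.1,0],"grip": -1},
    {"twist": [0,0,0],"xyz": [1.8,1.8,0],"grip": -1},
    {"twist": [0,0,0],"xyz": [2.4,2.4,0],"grip": -1},
    {"twist": [0,0,0],"xyz": [2.72,2.7,0],"grip": -1}
  ]
}}

```text
clock: 14.1
position: [0.449, -0.149, 0.1186]
ee_rot: [0.002, -3.141, -0.002]
force: [0.3, -0.6, 0.3]
width: 1.002
```

Request:
{"name": "jog_arm", "arguments": {
  "moves": [
    {"twist": [0,0,0],"xyz": [0,0,0],"grip": -1}
  ]
}}

```text
clock: 14.22
position: [0.4498, -0.1496, 0.1187]
ee_rot: [0.003, -3.141, -0.002]
force: [0.7, 0.5, -0.2]
width: 0.999
```

```bash
python3 - <<'E'
from h import *
i=arm.get_image("top"); o=arm.observe(); print(o["position"],o["width"]*92)
for c,g in dict(yellow=(378,141),white=(214,208)).items():
    b=blob("top",i,c,g,17); print(c,b, b and proj("top",*b[0],.054 if c=="yellow" else .046))
E
```

```text
[ 0.45116238 -0.15068758  0.11894759] 91.94010098938705
yellow (array([377.33551198, 138.08641975]), np.float64(18.083317724372563)) [ 0.61367313 -0.31059355]
white (array([214.58175047, 208.79366853]), np.float64(24.858970232305655)) [0.43069388 0.12346225]
```

Yellow is within about 2 mm of its hollow's centre. Now I'll grasp red.

Request:
{"name": "jog_arm", "arguments": {
  "moves": [
    {"twist": [0,0,0],"xyz": [0,0,0.7],"grip": -1},
    {"twist": [0,0,0],"xyz": [0,0,1.2],"grip": -1},
    {"twist": [0,0,0],"xyz": [0,0,1.45],"grip": -1},
    {"twist": [0,0,0],"xyz": [0,0,1.45],"grip": -1}
  ]
}}

```text
clock: 14.78
position: [0.4511, -0.1517, 0.031]
ee_rot: [-0.001, -3.14, 0.0]
force: [-0.3, -0.3, -0.3]
width: 0.997
```

Request:
{"name": "jog_arm", "arguments": {
  "force": 30,
  "moves": [
    {"twist": [0,0,0],"xyz": [0,0,0],"grip": -0.5},
    {"twist": [0,0,0],"xyz": [0,0,0],"grip": 1},
    {"twist": [0,0,0],"xyz": [0,0,0],"grip": 1},
    {"twist": [0,0,0],"xyz": [0,0,0],"grip": 1}
  ]
}}

```text
clock: 15.28
position: [0.4517, -0.1514, 0.0323]
ee_rot: [0.0, 3.14, -0.001]
force: [-0.7, -1.1, 8.0]
width: 0.694
```

Request:
{"name": "jog_arm", "arguments": {
  "moves": [
    {"twist": [0,0,0],"xyz": [0,0,-0.2],"grip": 1},
    {"twist": [0,0,0],"xyz": [0,0,-0.7],"grip": 1},
    {"twist": [0,0,0],"xyz": [0,0,-1],"grip": 1},
    {"twist": [0,0,0],"xyz": [0,0,-1],"grip": 1}
  ]
}}

```text
clock: 15.78
position: [0.4519, -0.151, 0.093]
ee_rot: [-0.0, 3.139, -0.0]
force: [0.9, 0.2, -1.2]
width: 0.695
```

Request:
{"name": "jog_arm", "arguments": {
  "moves": [
    {"twist": [0,0,0],"xyz": [-0.4,0.1,0],"grip": 1},
    {"twist": [0,0,0],"xyz": [-1.1,0.3,0],"grip": 1},
    {"twist": [0,0,0],"xyz": [-1.7,0.5,0],"grip": 1},
    {"twist": [0,0,0],"xyz": [-2,0.58,0],"grip": 1},
    {"twist": [0,0,0],"xyz": [-2,0.58,0],"grip": 1}
  ]
}}

```text
clock: 16.4
position: [0.5716, -0.1153, 0.0905]
ee_rot: [0.003, -3.141, -0.0]
force: [0.1, -0.4, -2.1]
width: 0.689
```

```bash
python3 - <<'E'
from h import *
i=arm.get_image("side"); o=arm.observe(); print(o["position"],o["width"]*92)
cv2.imwrite("pics/g6.png",cv2.resize(i[150:300,222:422],(800,600),interpolation=cv2.INTER_CUBIC))
E
```

```text
[ 0.57033027 -0.11604387  0.09054075] 63.46933128885828
```

View pics/g6.png

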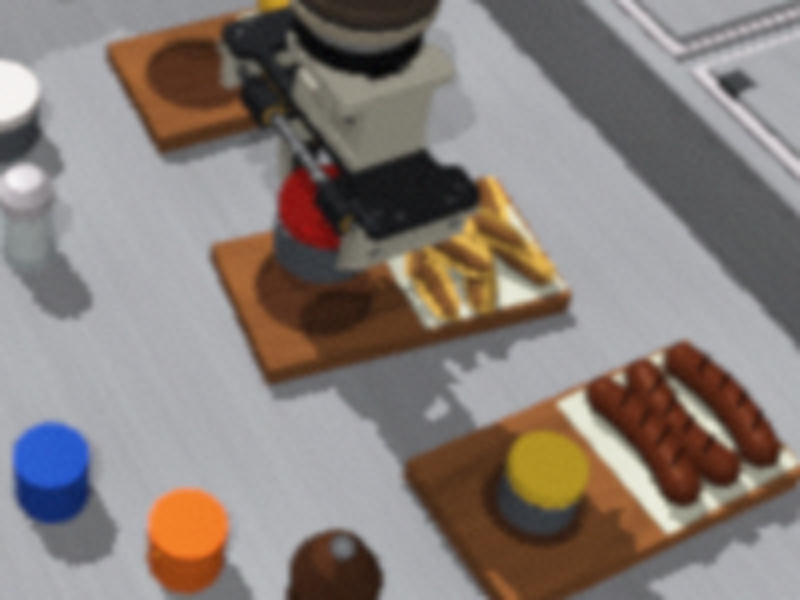

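Red hangs level over the wedges' hollow, and yellow is sitting flat in its own. Lowering red now.

Request:
{"name": "jog_arm", "arguments": {
  "moves": [
    {"twist": [0,0,0],"xyz": [-0.01,0,0.35],"grip": 1},
    {"twist": [0,0,0],"xyz": [-0.01,0,0.6],"grip": 1},
    {"twist": [0,0,0],"xyz": [-0.01,0,0.72],"grip": 1},
    {"twist": [0,0,0],"xyz": [-0.01,0,0.76],"grip": 1},
    {"twist": [0,0,0],"xyz": [-0.01,0,0.77],"grip": 1}
  ]
}}

```text
clock: 17.08
position: [0.5718, -0.1165, 0.0457]
ee_rot: [0.0, 3.141, -0.0]
force: [0.4, -0.1, -1.5]
width: 0.689
```

Request:
{"name": "jog_arm", "arguments": {
  "moves": [
    {"twist": [0,0,0],"xyz": [0,0,0.01],"grip": 1},
    {"twist": [0,0,0],"xyz": [0,0,0.02],"grip": 1},
    {"twist": [0,0,0],"xyz": [0,0,0.02],"grip": 1}
  ]
}}

```text
clock: 17.45
position: [0.5719, -0.1163, 0.0444]
ee_rot: [0.0, 3.141, 0.0]
force: [0.4, -0.9, -1.3]
width: 0.693
```

Request:
{"name": "jog_arm", "arguments": {
  "moves": [
    {"twist": [0,0,0],"xyz": [0,0,0.02],"grip": 1},
    {"twist": [0,0,0],"xyz": [0,0,0.03],"grip": 1},
    {"twist": [0,0,0],"xyz": [0,0,0.03],"grip": 1}
  ]
}}

```text
clock: 17.82
position: [0.5719, -0.1163, 0.0443]
ee_rot: [0.0, 3.141, 0.001]
force: [-7.0, 2.8, 21.7]
width: 0.697
```

Request:
{"name": "jog_arm", "arguments": {
  "moves": [
    {"twist": [0,0,0],"xyz": [0,0,-0.02],"grip": 1},
    {"twist": [0,0,0],"xyz": [0,0,-0.02],"grip": -0.5},
    {"twist": [0,0,0],"xyz": [0,0,-0.02],"grip": -0.9},
    {"twist": [0,0,0],"xyz": [0,0,-0.02],"grip": -0.9},
    {"twist": [0,0,0],"xyz": [0,0,-0.5],"grip": -0.9}
  ]
}}

```text
clock: 18.45
position: [0.5702, -0.116, 0.0709]
ee_rot: [-0.0, -3.137, -0.001]
force: [0.4, 0.2, 0.6]
width: 0.948
```

Request:
{"name": "jog_arm", "arguments": {
  "moves": [
    {"twist": [0,0,0],"xyz": [0,0,-0.85],"grip": -1},
    {"twist": [0,0,0],"xyz": [0.4,0.7,-0.85],"grip": -1},
    {"twist": [0,0,0],"xyz": [0.85,1.5,-0.85],"grip": -1},
    {"twist": [0,0,0],"xyz": [1.35,2.35,-0.85],"grip": -1},
    {"twist": [0,0,0],"xyz": [1.85,3.15,-0.85],"grip": -1}
  ]
}}

```text
clock: 19.08
position: [0.4598, 0.0743, 0.1235]
ee_rot: [-0.0, 3.141, 0.001]
force: [0.4, 0.6, 0.3]
width: 0.998
```

Request:
{"name": "jog_arm", "arguments": {
  "moves": [
    {"twist": [0,0,0],"xyz": [0.5,0.84,0],"grip": -1},
    {"twist": [0,0,0],"xyz": [0.5,0.84,0],"grip": -1},
    {"twist": [0,0,0],"xyz": [0.5,0.84,0],"grip": -1}
  ]
}}

```text
clock: 19.45
position: [0.431, 0.123, 0.1236]
ee_rot: [-0.001, 3.141, -0.0]
force: [-0.1, -0.2, -0.2]
width: 0.997
```

```bash
python3 - <<'E'
from h import *
i=arm.get_image("top"); o=arm.observe(); print(o["position"],o["width"]*92)
b=blob("top",i,"red",(303,155),19); print(b, b and proj("top",*b[0],.058))
E
```

```text
[0.43138578 0.12227595 0.12354444] 91.86917125282505
(array([304.63037475, 154.45246548]), np.float64(24.183879917594524)) [ 0.57054708 -0.11469415]
```

Request:
{"name": "jog_arm", "arguments": {
  "moves": [
    {"twist": [0,0,0],"xyz": [0,0,0.7],"grip": -1},
    {"twist": [0,0,0],"xyz": [0,0,1.2],"grip": -1},
    {"twist": [0,0,0],"xyz": [0,0,1.52],"grip": -1},
    {"twist": [0,0,0],"xyz": [0,0,1.52],"grip": -1}
  ]
}}

```text
clock: 20.0
position: [0.4307, 0.1212, 0.0312]
ee_rot: [-0.005, -3.14, 0.003]
force: [-0.9, 0.5, 0.5]
width: 0.999
```

Request:
{"name": "jog_arm", "arguments": {
  "force": 30,
  "moves": [
    {"twist": [0,0,0],"xyz": [0,0,0],"grip": -0.5},
    {"twist": [0,0,0],"xyz": [0,0,0],"grip": 1},
    {"twist": [0,0,0],"xyz": [0,0,0],"grip": 1},
    {"twist": [0,0,0],"xyz": [0,0,0],"grip": 1}
  ]
}}

```text
clock: 20.5
position: [0.4311, 0.1231, 0.0328]
ee_rot: [0.0, 3.141, 0.001]
force: [-0.9, -1.3, 7.3]
width: 0.687
```

Request:
{"name": "jog_arm", "arguments": {
  "moves": [
    {"twist": [0,0,0],"xyz": [0,0,-0.2],"grip": 1},
    {"twist": [0,0,0],"xyz": [0,0,-0.7],"grip": 1},
    {"twist": [0,0,0],"xyz": [0,0,-1],"grip": 1},
    {"twist": [0,0,0],"xyz": [0,0,-1],"grip": 1}
  ]
}}

```text
clock: 21.0
position: [0.4314, 0.1236, 0.0936]
ee_rot: [-0.001, 3.139, 0.002]
force: [-0.2, -0.1, -2.1]
width: 0.693
```

Request:
{"name": "jog_arm", "arguments": {
  "moves": [
    {"twist": [0,0,0],"xyz": [-0.5,-0.05,0],"grip": 1},
    {"twist": [0,0,0],"xyz": [-1.3,-0.13,0],"grip": 1},
    {"twist": [0,0,0],"xyz": [-2.1,-0.2,0],"grip": 1},
    {"twist": [0,0,0],"xyz": [-2.69,-0.26,0],"grip": 1},
    {"twist": [0,0,0],"xyz": [-2.69,-0.26,0],"grip": 1}
  ]
}}

```text
clock: 21.62
position: [0.594, 0.1066, 0.0911]
ee_rot: [0.002, 3.141, -0.002]
force: [-1.0, -0.1, -1.8]
width: 0.693
```

Request:
{"name": "jog_arm", "arguments": {
  "moves": [
    {"twist": [0,0,0],"xyz": [0,0,0.35],"grip": 1},
    {"twist": [0,0,0],"xyz": [0,0,0.6],"grip": 1},
    {"twist": [0,0,0],"xyz": [0,0,0.72],"grip": 1},
    {"twist": [0,0,0],"xyz": [0,0,0.76],"grip": 1},
    {"twist": [0,0,0],"xyz": [0,0,0.77],"grip": 1}
  ]
}}

```text
clock: 22.25
position: [0.5923, 0.1076, 0.0463]
ee_rot: [0.0, 3.141, 0.0]
force: [-0.5, 0.3, -2.1]
width: 0.69
```

Request:
{"name": "jog_arm", "arguments": {
  "moves": [
    {"twist": [0,0,0],"xyz": [0,0,0.01],"grip": 1},
    {"twist": [0,0,0],"xyz": [0,0,0.02],"grip": 1},
    {"twist": [0,0,0],"xyz": [0,0,0.02],"grip": 1}
  ]
}}

```text
clock: 22.62
position: [0.5922, 0.1075, 0.045]
ee_rot: [0.0, 3.141, 0.0]
force: [0.3, 0.1, -2.3]
width: 0.694
```

Request:
{"name": "jog_arm", "arguments": {
  "moves": [
    {"twist": [0,0,0],"xyz": [0,0,0.01],"grip": 1},
    {"twist": [0,0,0],"xyz": [0,0,0.02],"grip": 1},
    {"twist": [0,0,0],"xyz": [0,0,0.02],"grip": 1}
  ]
}}

```text
clock: 23.0
position: [0.5922, 0.1075, 0.0448]
ee_rot: [0.0, 3.141, 0.001]
force: [-5.4, -0.5, 11.0]
width: 0.69
```

Request:
{"name": "jog_arm", "arguments": {
  "moves": [
    {"twist": [0,0,0],"xyz": [0,0,-0.01],"grip": 1},
    {"twist": [0,0,0],"xyz": [0,0,-0.01],"grip": -0.5},
    {"twist": [0,0,0],"xyz": [0,0,-0.01],"grip": -0.9},
    {"twist": [0,0,0],"xyz": [0,0,-0.01],"grip": -0.9},
    {"twist": [0,0,0],"xyz": [0,0,-0.5],"grip": -0.9}
  ]
}}

```text
clock: 23.62
position: [0.5906, 0.1073, 0.0721]
ee_rot: [0.0, -3.138, 0.002]
force: [0.3, 0.2, 0.8]
width: 0.944
```

Request:
{"name": "jog_arm", "arguments": {
  "moves": [
    {"twist": [0,0,0],"xyz": [0,0,-1],"grip": -0.9},
    {"twist": [0,0,0],"xyz": [0,0,-2],"grip": -0.9},
    {"twist": [0,0,0],"xyz": [0.8,-0.5,-2.5],"grip": -0.9},
    {"twist": [0,0,0],"xyz": [1.7,-1,-2.5],"grip": -0.9},
    {"twist": [0,0,0],"xyz": [2.6,-1.6,-2.5],"grip": -0.9}
  ]
}}

```text
clock: 24.25
position: [0.4373, 0.0125, 0.2239]
ee_rot: [-0.001, 3.141, 0.001]
force: [0.2, -0.5, 1.3]
width: 0.949
```

Request:
{"name": "jog_arm", "arguments": {
  "moves": [
    {"twist": [0,0,0],"xyz": [0.5,0,0],"grip": -0.9},
    {"twist": [0,0,0],"xyz": [0.5,0,0],"grip": -0.9},
    {"twist": [0,0,0],"xyz": [0.5,0,0],"grip": -0.9}
  ]
}}

```text
clock: 24.62
position: [0.4096, 0.0135, 0.224]
ee_rot: [-0.001, 3.14, 0.001]
force: [-0.1, 0.5, -0.0]
width: 0.948
```

```bash
python3 - <<'E'
from h import *
o=arm.observe(); print(o["position"],o["clock"])
i=arm.get_image("top")
for c,g,z in (("red",(304.6,154.4),.058),("white",(221,147),.058),("yellow",(377,138),.054),("green",(141,149),.054)):
    b=blob("top",i,c,g,15); print(c,b, b and proj("top",*b[0],z))
s=arm.get_image("side")
cv2.imwrite("pics/f.png",cv2.resize(s[90:330,200:500],(800,600),interpolation=cv2.INTER_CUBIC))
cv2.imwrite("pics/f2.png",np.vstack([cv2.resize(i[110:200,110:410],(800,240),interpolation=cv2.INTER_CUBIC),cv2.resize(s[80:200,200:335],(405,360),interpolation=cv2.INTER_CUBIC)[:, :800] if 0 else cv2.copyMakeBorder(cv2.resize(s[80:200,200:335],(405,360),interpolation=cv2.INTER_CUBIC),0,0,0,395,0)]))
E
```

```text
[0.40962752 0.01354232 0.22399098] 24.625
red (array([304.6127907 , 154.61511628]), np.float64(24.388072714626105)) [ 0.57011462 -0.11463798]
white (array([219.61848341, 147.2049763 ]), np.float64(24.166823380635748)) [0.59166206 0.10863374]
yellow (array([377.33551198, 138.08641975]), np.float64(18.083317724372563)) [ 0.61367313 -0.31059355]
green (array([141.39564565, 148.85885886]), np.float64(17.79614319506489)) [0.58970343 0.31362843]
```

View pics/f.png

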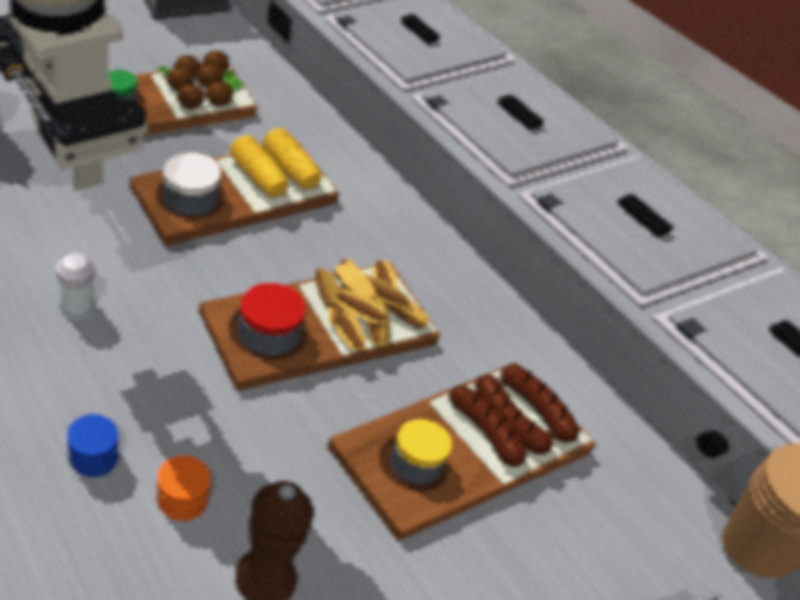

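View pics/f2.png

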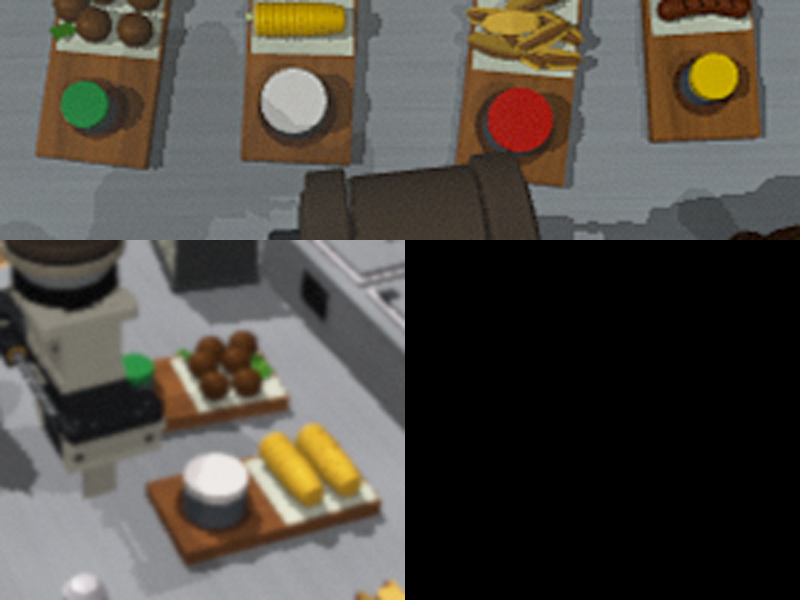

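All four top-view centres lie within 5 mm of their hollows. The arm hides green in the side view, so I'll move it aside and check that green is level.

Request:
{"name": "jog_arm", "arguments": {
  "moves": [
    {"twist": [0,0,0],"xyz": [0,-1,0],"grip": -0.9},
    {"twist": [0,0,0],"xyz": [0,-2,0],"grip": -0.9},
    {"twist": [0,0,0],"xyz": [0,-3,0],"grip": -0.9},
    {"twist": [0,0,0],"xyz": [0,-3,0],"grip": -0.9}
  ]
}}

```text
clock: 25.22
position: [0.4088, -0.1717, 0.2238]
ee_rot: [0.012, 3.141, -0.005]
force: [-0.8, 1.1, -1.1]
width: 0.949
```

```bash
python3 - <<'E'
from h import *
s=arm.get_image("side")
cv2.imwrite("pics/f3.png",cv2.resize(s[95:170,205:305],(800,600),interpolation=cv2.INTER_CUBIC))
E
```

```text
(no output)
```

View pics/f3.png

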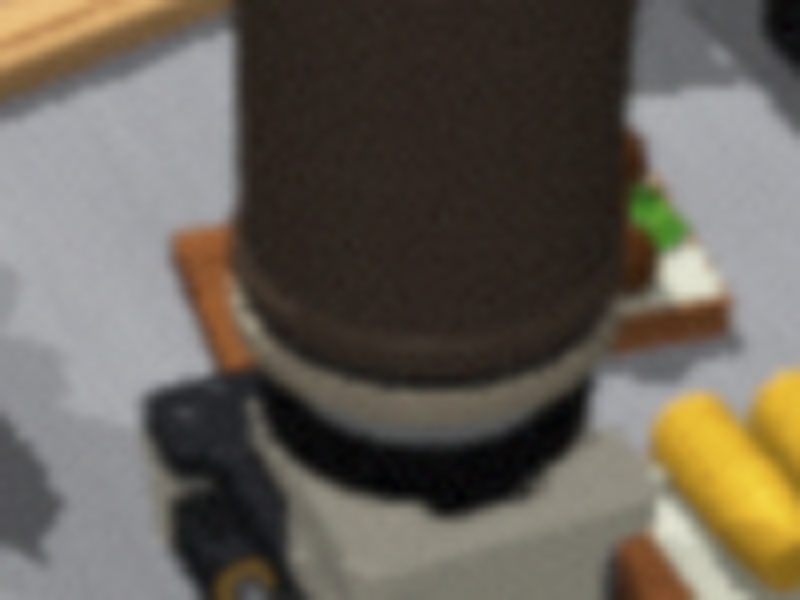

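Request:
{"name": "jog_arm", "arguments": {
  "moves": [
    {"twist": [0,0,0],"xyz": [0,1,0],"grip": -0.9},
    {"twist": [0,0,0],"xyz": [0,2,0],"grip": -0.9},
    {"twist": [0,0,0],"xyz": [0,3,0],"grip": -0.9},
    {"twist": [0,0,0],"xyz": [0,4,0],"grip": -0.9},
    {"twist": [0,0,0],"xyz": [0.2,5,0],"grip": -0.9}
  ]
}}

```text
clock: 25.9
position: [0.3966, 0.1368, 0.2237]
ee_rot: [-0.003, 3.141, 0.0]
force: [1.0, -0.8, -0.6]
width: 0.95
```

Request:
{"name": "jog_arm", "arguments": {
  "moves": [
    {"twist": [0,0,0],"xyz": [0.4,1,0],"grip": -0.9},
    {"twist": [0,0,0],"xyz": [0.4,1,0],"grip": -0.9},
    {"twist": [0,0,0],"xyz": [0.4,1,0],"grip": -0.9}
  ]
}}

```text
clock: 26.28
position: [0.3723, 0.194, 0.2234]
ee_rot: [0.004, -3.141, 0.001]
force: [-0.2, -0.8, 0.2]
width: 0.948
```

```bash
python3 - <<'E'
from h import *
s=arm.get_image("side"); print(arm.observe()["position"])
cv2.imwrite("pics/f4.png",cv2.resize(s[95:170,205:305],(800,600),interpolation=cv2.INTER_CUBIC))
E
```

```text
[0.37266007 0.19310678 0.22344419]
```

View pics/f4.png

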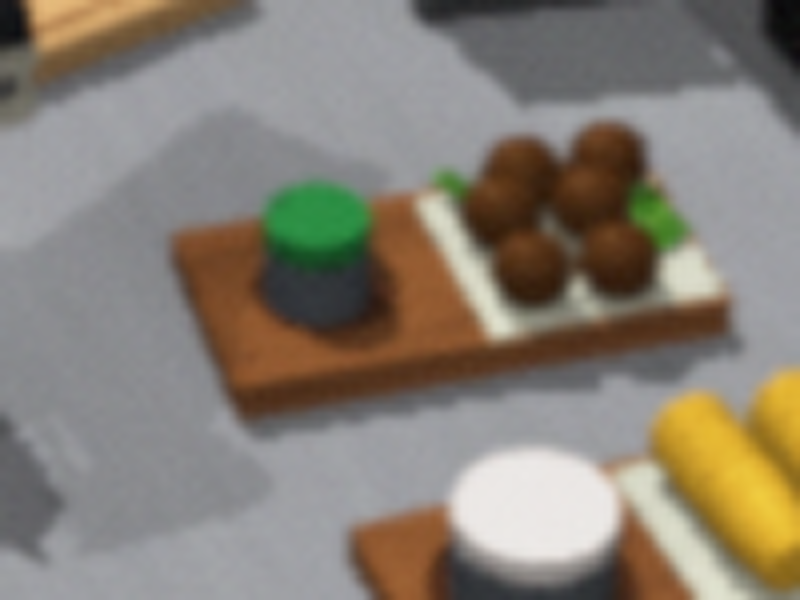

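```bash
python3 - <<'E'
from h import *
for z in(.054,.060): print(z,proj("side",205+317/8-.4,95+217/8-.4,z),proj("top",141.4,148.86,z))
E
```

```text
0.054 [0.58999574 0.3124502 ] [0.58970031 0.31361706]
0.06 [0.58674184 0.30486777] [0.58853715 0.31196234]
```

Triangulating the lid with both cameras puts it at z = 54 mm, and they agree to about 1 mm. So green stands on the floor of its hollow, not on the rim.

```bash
python3 -c "
from cell import arm
print(arm.sign_off())"
```

```text
the job is handed in; nothing more can be done
None
```

All four pots are in the hollows of their own boards, released, and the job is handed in. It took about 26 s of the 102 s allowed. I took green and then yellow off the stacks first, then placed red and white.

| Pot | Board | Lid centre (top camera, m) | Distance from hollow centre |
|---|---|---|---|
| Red | wedges | (0.570, -0.115) | about 2 mm |
| White | corn | (0.592, 0.109) | about 2 mm |
| Yellow | sausages | (0.614, -0.311) | about 2 mm |
| Green | falafel | (0.590, 0.314) | 4 mm (top camera), up to 7 mm (side camera) |

- **Green:** this is the least centred pot. The two cameras put the hollow's centre about 4 mm apart in x, so its offset is uncertain. Both cameras agree on its lid being 54 mm above the table, so it stands on the hollow's floor, not on the rim. I left it there rather than grasp it again.
- **Upright:** all four looked upright in the side view. I judged that by eye and did not measure any tilt.
- **Bottle and shaker:** the arm stayed clear of both. The shaker looked undisturbed in the final side view, but the bottle was last in view shortly after the yellow pot was lifted.
- **Drops or tips:** I saw no pot dropped or tipped on the way.

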